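# Stir the curing beads and hang up the stirrer

### The job

Six freshly varnished wooden beads are curing in the steel pan: draw the red-handled stirrer out of its leaning holder and stir with it, gently, until every bead lies at least a bead's width (32 mm) from where it started, keeping all of them in the pan and your fingers off them. Then hang the stirrer on the fork-shaped rest, stem down between the two prongs and handle resting across both, and let go. Do not ram the pan or disturb the other things on the bench.

Things in the scene. Friction and masses are not known exactly. Their poses are not given: they have to be found in the camera images.
- pan: Round steel pan, open on top, fixed to the bench: outside diameter 220, wall 5 (inside diameter 210), height 60, flat floor 5 thick. Two dark loop handles stick out 33 beyond the wall along its +x and -x, top at 52. Origin: centre of its underside; z up.
- stand: Grey holder, fixed: dark base plate 170 x 100 x 12 with a square sleeve 70 long (inside 20 x 20, outside 30 x 30, open both ends) leaning 32 deg (0.56 rad) from vertical, upper end towards its -x; the upper mouth's centre is at x -20, 135 above the bench. Two cheeks (45 in x, 6 thick, y = +-18) reach up to 106. Origin: on the bench under the sleeve's middle; z up.
- stirrer: T-shaped stirrer, 180 long, 0.12 kg: wooden stem 130 long (16 square, lower 60 round, dia 16), flat red handle 18 thick (x), 100 wide (y), 50 high (z 130 to 180). Origin: free end of the stem; z along the stem to the handle. Starts with the stem in the stand's sleeve (4 play), the handle's underside on its mouth, leaning 32 deg: all 130 of stem must be drawn out along the lean.
- stirrer_tip (a point): Free end of the stirrer's stem (centre). The stirrer can swivel in the fingers if beads jam against the wall and the push is forced: grip firmly, back off at about 6 N.
- stirrer_shoulder (a point): Centre of the underside of the stirrer's handle, 130 from the tip, on the stem's axis.
- fork: Hanging rest, fixed: base plate 140 x 120 x 12; grey post at x 50 to 62, y +-38, up to 150; two level prongs along x (-50 to 50), each 12 wide, top at 150, with a gap of 40 between them (y -20 to 20), open above, below and at the -x end. Small black balls on the prongs' free ends rise to 157. Origin: on the bench under the prongs' middle; z up.
- fork_mid (a point): Middle of the gap between the prongs, level with their top faces (150 above the bench).
- bead0_center (a point): Centre of a blue barrel-shaped wooden bead, 32 in diameter and 26 high, about 20 g, varnished and slippery (friction about 0.25), loose on the pan's floor, standing on its flat end at the start (centre 18 above the bench).
- bead1_center (a point): Centre of a yellow barrel-shaped wooden bead, 32 in diameter and 26 high, about 20 g, varnished and slippery (friction about 0.25), loose on the pan's floor, standing on its flat end at the start (centre 18 above the bench).
- bead2_center (a point): Centre of a blue barrel-shaped wooden bead, 32 in diameter and 26 high, about 20 g, varnished and slippery (friction about 0.25), loose on the pan's floor, standing on its flat end at the start (centre 18 above the bench).
- bead3_center (a point): Centre of a yellow barrel-shaped wooden bead, 32 in diameter and 26 high, about 20 g, varnished and slippery (friction about 0.25), loose on the pan's floor, standing on its flat end at the start (centre 18 above the bench).
- bead4_center (a point): Centre of a blue barrel-shaped wooden bead, 32 in diameter and 26 high, about 20 g, varnished and slippery (friction about 0.25), loose on the pan's floor, standing on its flat end at the start (centre 18 above the bench).
- bead5_center (a point): Centre of a yellow barrel-shaped wooden bead, 32 in diameter and 26 high, about 20 g, varnished and slippery (friction about 0.25), loose on the pan's floor, standing on its flat end at the start (centre 18 above the bench).
- flask: Bystander. White drinking flask with black cap, diameter 72, height 200, standing. Origin: centre of its underside.
- tape: Bystander. Roll of blue tape lying flat, outside diameter 100, 24 high. Origin: centre of its underside.
- screwdriver: Bystander. Screwdriver lying on the bench, about 200 long along its x. Origin: underside, near its middle.
- branch: Bystander. Round dark branch 225 long (along its x), 25 thick, lying. Origin: underside of its middle.
- tote: Bystander. Yellow open tote 130 x 100 x 60. Origin: centre of its underside.

How it is judged:
On the way, in this order (a step that is already met when the one before it is completed fails the run):
1. the stirrer's tip is inside the pan, below its rim (horizontal distance between stirrer_tip and pan below 0.105 m and z of stirrer_tip in the frame of pan below 0.045 m), for 0.1 s.
2. with the tip still in the pan, every bead is more than 28 mm from where it started and in the pan (all of step 1 and distance of each of bead0_center, bead1_center, bead2_center, bead3_center, bead4_center, bead5_center from where it was at the start of the episode above 0.028 m and horizontal distance between each of bead0_center, bead1_center, bead2_center, bead3_center, bead4_center, bead5_center and pan below 0.105 m and z of each of bead0_center, bead1_center, bead2_center, bead3_center, bead4_center, bead5_center in the frame of pan below 0.06 m), for 0.1 s.
At the end, for the whole second after the job is handed in: The stirrer hangs at rest on the fork: the underside of its handle level with the prongs' top (within 8 mm) and within 30 mm of the gap's middle, stem hanging within 0.15 rad of vertical, carried by the fork. All six beads are in the pan, each more than 28 mm from where it started (horizontal distance between stirrer_shoulder and fork_mid below 0.03 m and z of stirrer_shoulder in the frame of fork_mid between -0.008 and 0.008 m and angle between stirrer's own z axis and vertical below 0.15 rad and linear speed of stirrer below 0.05 m/s and contact force between stirrer and fork above 0.3 N and distance of each of bead0_center, bead1_center, bead2_center, bead3_center, bead4_center, bead5_center from where it was at the start of the episode above 0.028 m and horizontal distance between each of bead0_center, bead1_center, bead2_center, bead3_center, bead4_center, bead5_center and pan below 0.105 m and z of each of bead0_center, bead1_center, bead2_center, bead3_center, bead4_center, bead5_center in the frame of pan below 0.06 m); the robot touches nothing.
It fails at once if a finger touches a bead (contact force between the fingers and bead0 above 0.5 N or contact force between the fingers and bead1 above 0.5 N or contact force between the fingers and bead2 above 0.5 N or contact force between the fingers and bead3 above 0.5 N or contact force between the fingers and bead4 above 0.5 N or contact force between the fingers and bead5 above 0.5 N).
It fails at once if a bead leaves the pan (horizontal distance between any of bead0_center, bead1_center, bead2_center, bead3_center, bead4_center, bead5_center and pan above 0.115 m).
It fails at once if the stirrer or the hand presses on the pan with more than 25 N (contact force between any of stirrer, the arm, the fingers and pan above 25 N).
It fails at once if a bystander is moved by more than 30 mm (distance of any of flask, tape, screwdriver, branch, tote from where it was at the start of the episode above 0.03 m).
It also fails if it takes over 72 s, if anything falls off the work surface, if the arm or the gripper's body presses on something with over 40 N, if the wrist force passes 120 N, or if a joint passes its speed limit or range.

### The arm

A 6-joint arm with a two-finger parallel gripper is mounted at the origin on the work surface. World frame = base frame: x ahead of the robot, y to its left, z up, the work surface at z = 0. Lengths are in m, angles in rad, forces in N, time in s.
With the tool pointing down it reaches from about 0.325 to 1 m from the base axis. Payload 5.1 kg.
Tool frame: the origin (TCP) lies between the finger pads; the fingertips stand 25 mm ahead of it and the grasp point (between the pads) lies 6 mm ahead of it; z points along the fingers, y is the line along which they close (so a half turn about z gives the same grasp; the last joint's range is limited). The gripper opens to 85 mm and grips with 20 to 120 N. Pads are 22 mm wide; open, the fingers measure 114 mm over their backs; the gripper's body (76 mm by 85 mm) begins 54 mm behind the grasp point. The pads swing forward as they close: fully open they stand 13 mm farther back than shut.
Start: joints at [-1.339, 0.124, 1.65, -0, 1.367, -0.083], TCP at [0.201, -0.618, 0.256] pointing down, gripper open.
Joint ranges: [-2.61, 2.61], [-1.02, 2.33], [0.03, 2.71], [-1.35, 4.49], [0.32, 2.68], [-2.91, 2.91]. Speed limits (rad/s): [2.57, 2.57, 3.14, 3.14, 3.14, 3.14].

### API

Orientations are given as a unit quaternion [w, x, y, z].
In Python, from workcell import bot gives the robot as it stands.
- The arm moves only by the shell command python3 -m handwheel 'ROWS' [FORCE]. ROWS is JSON, a list of rows, each a list of 5 numbers: the shift along the tool's x, y, z in cm, then the turn about the tool's z in degrees, then the closure, from 0 (fully open) to 1 (shut). In form: [[dx, dy, dz, twist, jaw], ...]. A call has exactly 8 rows; each row shifts and turns the commanded pose from where the row before left it, along the tool's axes as they then stand; what a row does not reach is not made up. A row lasts 1/10 s, in which the tool goes at most 50 mm and 8.59 degrees, less where a joint would pass 70% of its speed; a pose out of reach is approached as far as the arm can. A call is refused whole if a number of a shift passes 5 or a number of a turn 8.59, either way. A call with a gripper value outside its range is refused whole. The fingers move at their own pace and stop on an object; FORCE is the grip in N (left out, the last holds). Time passes only in rows, so rows that do not move let the fingers close, or fill a call up. It gives the time, the measured TCP pose, the force, the opening and the grip force at its end, in the units of the state.
- bot.observe(): the state, without advancing time (a new reading comes with each control period).
- bot.camera(name): name is "side" or "top"; returns (picture, depth): 480x640x3 uint8, red, green, blue; 480x640 float32, m along the optical axis (not along the pixel's ray), 0 where there is no reading.
- bot.get_calibration(name): a dict with "fx", "fy", "cx", "cy" (pixels), "R" (3x3) and "t" (3): a world point X has camera coordinates R X + t. Camera axes: x right, y down, z forward; pixel columns grow to the right and rows downward; lengths in m; the calibration is good to about 2 mm. A picture is of the moment at which its call begins. get_calibration takes no time and is no camera call.
- bot.close_job(): hands the job in; it is judged then, once.
The state is a dict: "time": time; "joint_pos": joint angles; "joint_vel": joint speeds; "tau": joint torques, N m; "tool_pos": TCP position; "ee_rot": TCP orientation; "wrist_force": force on the tool from outside, world axes, zero at the start; "ft_torque": the same for the moment, N m; "width": finger opening in m; "gripper_force": force on a finger pad.
Only numpy, scipy, OpenCV 4.12 (cv2) and the standard library are available. Lean on these libraries where they do the work, as an engineer would, in place of code of your own. Each camera call takes 0.05 s, during which the arm holds its last target. There are 200 camera calls.

## Working session

There is one attempt and no reset: what is moved stays moved. The work goes in short steps, Python scripts to look and compute and a shell command to move; the robot and the scene stay as the last step left them, time stands still between calls to the robot, and variables do not carry over. Pictures are saved under pics/ and viewed, at most 10 in all, crops included, and the job is handed in when it is done.

```bash
ls; mkdir -p pics; python3 - <<'E'
from workcell import bot
import cv2,numpy as np
s=bot.observe();print({k:np.round(v,3) for k,v in s.items()})
for n in("top","side"):
    p,d=bot.camera(n);cv2.imwrite(f"pics/{n}0.png",p[:,:,::-1]);np.savez(f"{n}0.npz",p=p,d=d)
    c=bot.get_calibration(n);print(n,{k:np.round(v,3).tolist() for k,v in c.items()})
E
```

```text
pics
{'time': np.float64(0.0), 'joint_pos': array([-1.339,  0.124,  1.652,  0.   ,  1.367, -0.083]), 'joint_vel': array([-0.   , -0.   , -0.001,  0.001,  0.   ,  0.   ]), 'tau': array([-1.0000e-03, -4.2361e+01, -3.6545e+01, -0.0000e+00,  7.0000e-03,
       -0.0000e+00]), 'tool_pos': array([ 0.201, -0.618,  0.255]), 'ee_rot': array([-0.001,  0.988,  0.157, -0.   ]), 'wrist_force': array([ 0.033, -0.258, -0.297]), 'ft_torque': array([-0.046, -0.018,  0.007]), 'gripper_force': np.float64(0.0), 'width': np.float64(0.085)}
top {'fx': 437.417, 'fy': 437.417, 'cx': 317.236, 'cy': 238.971, 'R': [[0.026, -1.0, 0.01], [-0.986, -0.028, -0.164], [0.164, -0.005, -0.986]], 't': [0.001, 0.639, 0.946]}
side {'fx': 561.093, 'fy': 561.093, 'cx': 320.376, 'cy': 249.481, 'R': [[-0.806, -0.592, 0.011], [-0.468, 0.624, -0.626], [0.364, -0.51, -0.78]], 't': [0.509, 0.362, 0.89]}
```

View pics/top0.png

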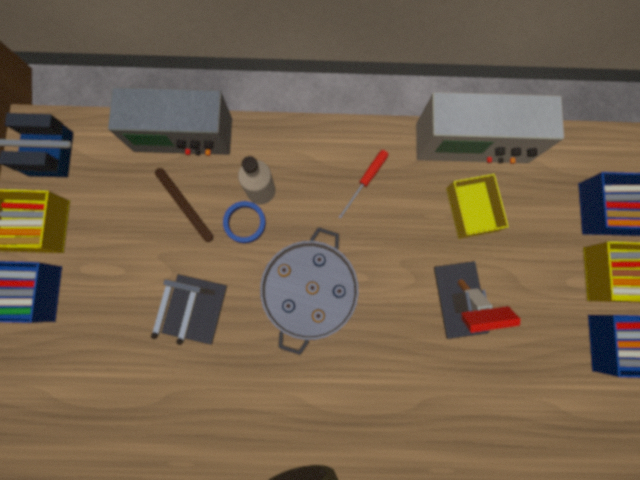

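View pics/side0.png

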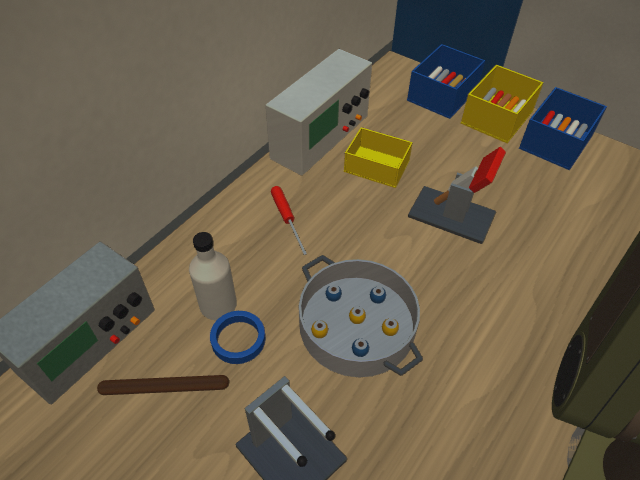

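The top view shows the pan at (310,290), the stand plate at (462,300) with the red handle at (491,318) leaning towards the robot, and the fork at (190,310) with its balls at (154,336) and (180,341). The side view agrees with this. It also shows three blue and three yellow beads standing in the pan.

```bash
cat > h.py <<'E'
from workcell import bot
import cv2,numpy as np
def cast(cal,uv,z):
    uv=np.atleast_2d(uv).astype(float);R=np.array(cal["R"]);t=np.array(cal["t"])
    d=np.c_[(uv[:,0]-cal["cx"])/cal["fx"],(uv[:,1]-cal["cy"])/cal["fy"],np.ones(len(uv))]@R
    o=-R.T@t
    return o+d*((z-o[2])/d[:,2])[:,None]
def deproj(cal,uv,dep):
    uv=np.atleast_2d(uv).astype(float);dep=np.asarray(dep,float)
    c=np.c_[(uv[:,0]-cal["cx"])/cal["fx"],(uv[:,1]-cal["cy"])/cal["fy"],np.ones(len(uv))]*dep[:,None]
    return (c-np.array(cal["t"]))@np.array(cal["R"])
def cloud(n,f,mask):
    cal=bot.get_calibration(n);v,u=np.nonzero(mask&(f["d"]>0));return deproj(cal,np.c_[u,v],f["d"][v,u])
def roi(m,x0,y0,x1,y1):
    o=np.zeros_like(m);o[y0:y1,x0:x1]=m[y0:y1,x0:x1];return o
E
python3 - <<'E'
from h import *
np.set_printoptions(precision=4,suppress=True)
f=np.load("top0.npz");p=f["p"];hsv=cv2.cvtColor(p,cv2.COLOR_RGB2HSV);H,S,V=[hsv[:,:,i].astype(int) for i in range(3)]
cal=bot.get_calibration("top")
for name,r in (("stand",(425,255,500,345)),("fork",(140,265,235,355))):
    m=roi((S<60)&(V<90),*r)
    n,l,st,c=cv2.connectedComponentsWithStats(m.astype(np.uint8))
    v,u=np.nonzero(m&(st[l][:,:,4]>100))
    P=cast(cal,np.c_[u,v],0.012)
    rc=cv2.minAreaRect((P[:,:2]*1000).astype(np.float32));print(name,rc,len(P))
red=(((H<8)|(H>172))&(S>150)&(V>80))
m=roi(red,455,295,530,340);Q=cloud("top",f,m)
print("red",len(Q),Q.min(0),Q.max(0),Q.mean(0))
v,u=np.nonzero(m);b=cv2.boxPoints(cv2.minAreaRect(np.c_[u,v].astype(np.float32)));print(b)
print(cast(cal,b,0.177))
g=np.load("side0.npz");hs=cv2.cvtColor(g["p"],cv2.COLOR_RGB2HSV).astype(int)
m2=roi(((hs[:,:,0]<8)|(hs[:,:,0]>172))&(hs[:,:,1]>150)&(hs[:,:,2]>80),465,140,515,195);Q2=cloud("side",g,m2)
print("red side",len(Q2),Q2.min(0),Q2.max(0),Q2.mean(0))
A=np.r_[Q,Q2];np.save("red.npy",A)
w,V_=np.linalg.eigh(np.cov(A.T));print("pca",np.sqrt(w),V_.T)
# pan rim
g2=cv2.Canny(cv2.cvtColor(p,cv2.COLOR_RGB2GRAY),50,120)
c=cv2.HoughCircles(cv2.medianBlur(cv2.cvtColor(p,cv2.COLOR_RGB2GRAY),3),cv2.HOUGH_GRADIENT,1,100,param1=100,param2=25,minRadius=40,maxRadius=56);print(c)
if c is not None:
  for x,y,rr in c[0]:print("pan",cast(cal,[[x,y],[x+rr,y],[x-rr,y],[x,y+rr],[x,y-rr]],0.06))
# beads
pm=np.hypot(np.arange(640)[None]-310,np.arange(480)[:,None]-290)<42
for nm,mk in (("Y",(H>5)&(H<28)&(S>70)),("B",(H>95)&(H<125)&(S>70))):
    n,l,st,ce=cv2.connectedComponentsWithStats((mk&pm).astype(np.uint8))
    for i in range(1,n):
        if st[i,4]>15:print(nm,st[i,4],ce[i],cast(cal,ce[i],0.027)[0])
# fork balls / prongs
m=roi((V<45),145,325,190,350);n,l,st,ce=cv2.connectedComponentsWithStats(m.astype(np.uint8))
for i in range(1,n):
    if st[i,4]>5:print("ball",st[i,4],ce[i],cast(cal,ce[i],0.15)[0])
E
```

```text
stand ((512.7510986328125, -320.1488952636719), (166.26123046875, 97.40365600585938), 9.34530258178711) 2009
fork ((474.630859375, 298.7606506347656), (118.87641143798828, 136.85269165039062), 78.87242126464844) 2587
red 1086 [ 0.4382 -0.4485 -0.0026] [ 0.4965 -0.2767  0.1849] [ 0.4697 -0.3263  0.1655]
[[461.2175 311.5833]
 [518.2474 304.6284]
 [520.8881 326.282 ]
 [463.8582 333.2368]]
[[ 0.4826 -0.2651  0.177 ]
 [ 0.4989 -0.3773  0.177 ]
 [ 0.4575 -0.3804  0.177 ]
 [ 0.4414 -0.269   0.177 ]]
red side 783 [ 0.4412 -0.5889 -0.0046] [ 0.5391 -0.2731  0.183 ] [ 0.465  -0.3178  0.1645]
pca [0.0114 0.023  0.0358] [[ 0.9872  0.1297  0.0933]
 [-0.0462 -0.3271  0.9438]
 [ 0.1529 -0.936  -0.3169]]
[[[310.5 291.5  45.5]]]
pan [[ 0.5188  0.0302  0.06  ]
 [ 0.5215 -0.0709  0.06  ]
 [ 0.5161  0.1312  0.06  ]
 [ 0.4201  0.0274  0.06  ]
 [ 0.621   0.0332  0.06  ]]
Y 43 [284.4419 272.5116] [0.5623 0.0919 0.027 ]
Y 42 [312.     289.7143] [0.5245 0.0271 0.027 ]
Y 53 [317.283  315.7358] [0.4659 0.0135 0.027 ]
```

```bash
python3 - <<'E'
import cv2
p=cv2.imread("pics/top0.png")
a=cv2.resize(p[255:345,425:535],None,fx=4,fy=4,interpolation=cv2.INTER_CUBIC)
b=cv2.resize(p[235:350,140:240],None,fx=3.13,fy=3.13,interpolation=cv2.INTER_CUBIC)[:360]
import numpy as np
cv2.imwrite("pics/crop1.png",np.hstack([a,b]))
E
```

```text
(no output)
```

View pics/crop1.png

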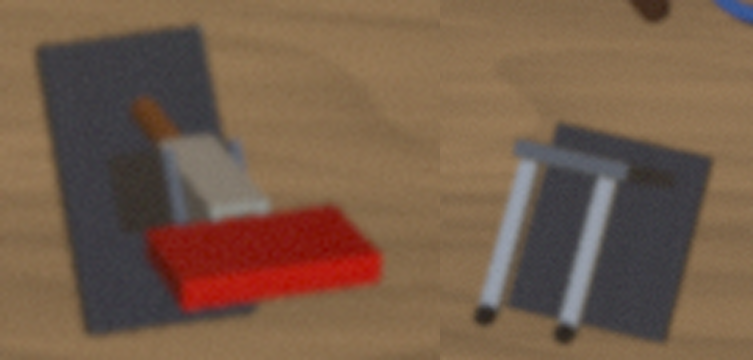

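The crop puts the visible broad face of the handle on the stand's +x side. The stand is at (0.513,-0.320) with yaw 9.3°, and the fork at (0.475,0.299) with yaw -11.1°. The rectangle sizes match the given ones. I'm moving over the handle and turning the jaws across its thickness.

```bash
python3 -m handwheel '[[4,-2.2,0,0,0],[4,-2.2,0,0,0],[4,-2.2,0,0,0],[4,-2.2,0,0,0],[4,-2.2,0,0,0],[4,-2.2,0,0,0],[4,-2.2,0,0,0],[4,-2.2,0,0,0]]' 20
python3 -m handwheel '[[0,0,0,-8.2,0],[0,0,0,-8.2,0],[0,0,0,-8.2,0],[0,0,0,-8.2,0],[0,0,0,-8.2,0],[0,0,0,-8.2,0],[0,0,0,-8.2,0],[0,0,0,-8.2,0]]'
cat >> h.py <<'E'
def pose():
    s=bot.observe();w,x,y,z=s["ee_rot"];psi=np.arctan2(2*(x*y+w*z),1-2*(y*y+z*z));return s,s["tool_pos"],psi
def go(tx,ty,tz=None):
    s,p,a=pose();d=np.array([tx-p[0],ty-p[1]])*100
    print("t %.2f pos %s psi %.1f -> dx %.2f dy %.2f cm"%(s["time"],np.round(p,4),np.degrees(a),d@[np.cos(a),np.sin(a)],d@[np.sin(a),-np.cos(a)]),"" if tz is None else "dz %.2f"%((p[2]-tz)*100),"F",np.round(s["wrist_force"],1),"w %.4f g %.0f"%(s["width"],s["gripper_force"]))
def beads(f,zc=0.027):
    p=f["p"];cal=bot.get_calibration("top");h=cv2.cvtColor(p,cv2.COLOR_RGB2HSV).astype(int);H,S,V=h[...,0],h[...,1],h[...,2]
    pm=np.hypot(np.arange(640)[None]-310,np.arange(480)[:,None]-290)<46
    for nm,mk in (("Y",(H>5)&(H<25)&(S>60)),("B",(H>95)&(H<125)&(S>55)&(V<110))):
        n,l,st,ce=cv2.connectedComponentsWithStats(cv2.morphologyEx((mk&pm).astype(np.uint8),cv2.MORPH_CLOSE,np.ones((3,3))))
        for i in range(1,n):
            if st[i,4]>20:print(nm,st[i].tolist(),np.round(ce[i],1),np.round(cast(cal,ce[i],zc)[0][:2],4))
E
python3 - <<'E'
from h import *
go(.4773,-.3259,.172)
beads(np.load("top0.npz"))
cal=bot.get_calibration("top");print(cast(cal,[[154.4,335.6],[179.9,341.4]],.152))
f=np.load("top0.npz");h=cv2.cvtColor(f["p"],cv2.COLOR_RGB2HSV);print(h[283:295:2,336:344:2].tolist()[:3],h[262,300],h[305,285:292].tolist())
E
```

```text
time: 0.9
tool_pos: [0.4518, -0.3499, 0.2559]
ee_rot: [-0.0, 0.988, 0.157, -0.0]
wrist_force: [0.6, -0.4, 1.0]
width: 0.0855
gripper_force: 0.0
time: 1.7
tool_pos: [0.4508, -0.3514, 0.2557]
ee_rot: [-0.001, 0.743, 0.669, -0.0]
wrist_force: [0.3, -0.0, 1.1]
width: 0.0852
gripper_force: 0.0
t 1.70 pos [ 0.4508 -0.3514  0.2557] psi 84.0 -> dx 2.81 dy 2.37 cm dz 8.37 F [ 0.3 -0.   1.1] w 0.0852 g 0
Y [278, 264, 13, 13, 62] [284.1 271.4] [0.5648 0.0927]
Y [306, 282, 13, 13, 62] [311.9 288.5] [0.5272 0.0276]
Y [312, 309, 13, 14, 62] [317.6 315.8] [0.4658 0.0128]
B [313, 259, 12, 7, 26] [317.5 263.3] [0.5858 0.016 ]
[[0.42001128 0.33502352 0.152     ]
 [0.41014956 0.28399981 0.152     ]]
[[[114, 29, 133], [116, 29, 123], [115, 27, 124], [115, 33, 131]], [[112, 48, 96], [111, 42, 97], [108, 52, 98], [113, 37, 110]], [[109, 46, 105], [114, 33, 122], [115, 28, 120], [111, 49, 105]]] [114  27 131] [[117, 21, 120], [155, 15, 99], [177, 36, 78], [2, 48, 79], [3, 30, 84], [127, 22, 105], [113, 27, 123]]
```

```bash
python3 -m handwheel '[[0,0,0,-7.65,0],[0,0,0,-7.65,0],[1,1.5,0,0,0],[1.05,1.5,0,0,0],[0,0,2,0,0],[0,0,2,0,0],[0,0,2,0,0],[0,0,1,0,0]]'
python3 - <<'E'
from h import *
go(.4773,-.3259,.172)
cal=bot.get_calibration("top");print(cast(cal,[[181.9,285.5]],.15),cast(cal,[[318.5,260],[339,292],[288.3,306]],.03))
f=np.load("side0.npz")
p,d=bot.camera("side");cv2.imwrite("pics/s1.png",cv2.resize(p[100:260,400:600],None,fx=3,fy=3)[:,:,::-1])
E
```

```text
time: 2.5
tool_pos: [0.4764, -0.3258, 0.1836]
ee_rot: [-0.002, 0.65, 0.76, -0.0]
wrist_force: [-1.3, -0.2, -0.2]
width: 0.0853
gripper_force: 0.0
t 2.50 pos [ 0.4764 -0.3258  0.1836] psi 98.9 -> dx -0.03 dy 0.08 cm dz 1.16 F [-1.3 -0.2 -0.2] w 0.0853 g 0
[[0.51987704 0.28909119 0.15      ]] [[ 0.59316386  0.01400869  0.03      ]
 [ 0.52076226 -0.03483964  0.03      ]
 [ 0.48601403  0.08001141  0.03      ]]
```

View pics/s1.png

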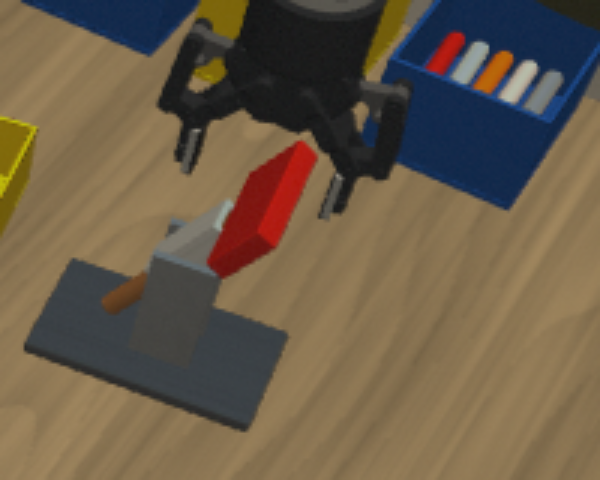

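The side crop shows the open fingers straddling the leaning handle, centred along its width. I'm descending 12 mm and closing gently.

```bash
python3 -m handwheel '[[0,0.1,0.6,-0.4,0],[0,0,0.6,0,0],[0,0,0,0,0.3],[0,0,0,0,0.6],[0,0,0,0,1],[0,0,0,0,1],[0,0,0,0,1],[0,0,0,0,1]]' 20
python3 - <<'E'
from h import *
go(.4773,-.3259,.172)
E
```

```text
time: 3.35
tool_pos: [0.4721, -0.3287, 0.1788]
ee_rot: [-0.006, 0.647, 0.762, -0.007]
wrist_force: [-34.6, 2.0, 25.5]
width: 0.0414
gripper_force: 16.7
t 3.35 pos [ 0.4721 -0.3287  0.1788] psi 99.3 -> dx 0.19 dy 0.56 cm dz 0.68 F [-34.6   2.   25.5] w 0.0414 g 17
```

```bash
python3 -m handwheel '[[0,-0.25,-0.3,0,1],[0,-0.25,-0.3,0,1],[0,0,0,0,1],[0,-0.25,-0.42,0,1],[0,-0.27,-0.42,0,1],[0,0,0,0,1],[0,0,0,0,1],[0,0,0,0,1]]' 20
python3 - <<'E'
from h import *
go(.4773,-.3259,.172)
p,d=bot.camera("side");cv2.imwrite("pics/s2.png",cv2.resize(p[100:260,400:600],None,fx=3,fy=3)[:,:,::-1])
E
```

```text
time: 4.15
tool_pos: [0.4665, -0.3275, 0.1851]
ee_rot: [-0.003, 0.647, 0.762, -0.001]
wrist_force: [-3.2, -5.0, -21.0]
width: 0.0283
gripper_force: 20.0
t 4.15 pos [ 0.4665 -0.3275  0.1851] psi 99.3 -> dx -0.02 dy 1.09 cm dz 1.31 F [ -3.2  -5.  -21. ] w 0.0283 g 20
```

View pics/s2.png

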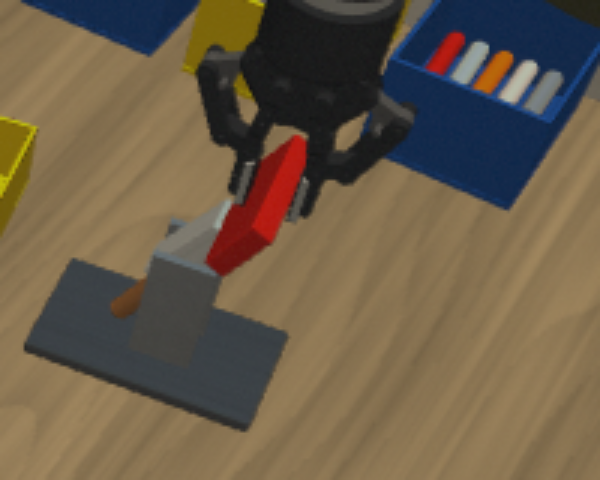

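The side crop shows the handle gripped between both pads with the stem end already slightly drawn in. I'm pulling along the lean.

```bash
python3 -m handwheel '[[0,-0.32,-0.51,0,1],[0,-0.32,-0.51,0,1],[0,-0.32,-0.51,0,1],[0,-0.32,-0.51,0,1],[0,-0.32,-0.51,0,1],[0,-0.32,-0.51,0,1],[0,-0.32,-0.51,0,1],[0,0,0,0,1]]' 20
python3 - <<'E'
from h import *
go(.4773,-.3259,.172)
p,d=bot.camera("side");cv2.imwrite("pics/s3.png",cv2.resize(p[60:260,400:600],None,fx=2.5,fy=2.5)[:,:,::-1])
E
```

```text
time: 5.0
tool_pos: [0.4463, -0.3304, 0.224]
ee_rot: [-0.001, 0.647, 0.763, 0.001]
wrist_force: [-0.8, 2.9, -14.4]
width: 0.027
gripper_force: 20.1
t 5.00 pos [ 0.4463 -0.3304  0.224 ] psi 99.4 -> dx -0.06 dy 3.13 cm dz 5.20 F [ -0.8   2.9 -14.4] w 0.0270 g 20
```

View pics/s3.png

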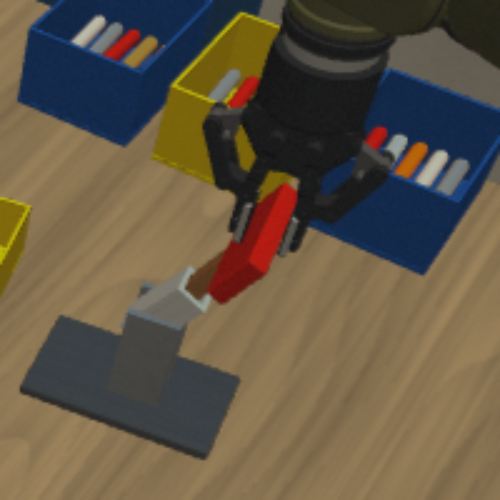

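The crop shows about 4 cm of stem drawn out and the handle held. I'm continuing along the lean.

```bash
python3 -m handwheel '[[0,-0.42,-0.68,0,1],[0,-0.42,-0.68,0,1],[0,-0.42,-0.68,0,1],[0,-0.42,-0.68,0,1],[0,-0.42,-0.68,0,1],[0,-0.42,-0.68,0,1],[0,-0.42,-0.68,0,1],[0,-0.42,-0.68,0,1]]' 20
python3 -m handwheel '[[0,-0.42,-0.68,0,1],[0,-0.42,-0.68,0,1],[0,-0.42,-0.68,0,1],[0,-0.42,-0.68,0,1],[0,-0.42,-0.68,0,1],[0,-0.42,-0.68,0,1],[0,0,0,0,1],[0,0,0,0,1]]' 20
python3 - <<'E'
from h import *
go(.4773,-.3259,.172)
p,d=bot.camera("side");cv2.imwrite("pics/s4.png",cv2.resize(p[20:260,400:620],None,fx=2.5,fy=2.5)[:,:,::-1])
E
```

```text
time: 5.85
tool_pos: [0.4132, -0.3376, 0.2803]
ee_rot: [0.001, 0.647, 0.762, 0.0]
wrist_force: [3.1, -0.3, -1.4]
width: 0.0268
gripper_force: 22.8
time: 6.65
tool_pos: [0.3881, -0.3415, 0.3198]
ee_rot: [0.0, 0.647, 0.762, -0.0]
wrist_force: [0.5, 0.7, -1.4]
width: 0.017
gripper_force: 21.6
t 6.65 pos [ 0.3881 -0.3415  0.3198] psi 99.3 -> dx 0.09 dy 9.06 cm dz 14.78 F [ 0.5  0.7 -1.4] w 0.0170 g 22
```

View pics/s4.png

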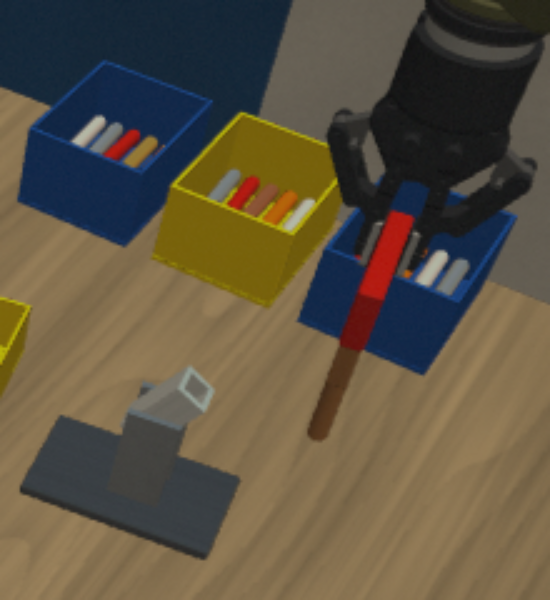

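The crop shows the stirrer fully out and hanging in line with the gripper, with its tip at about (527,194) in the full image. I'm firming the grip and measuring the stem.

```bash
python3 -m handwheel '[[0,0,0,0,1],[0,0,0,0,1],[0,0,0,0,1],[0,0,0,0,1],[0,0,0,0,1],[0,0,0,0,1],[0,0,0,0,1],[0,0,0,0,1]]' 110
python3 - <<'E'
from h import *
go(.48,.03)
for n in("side","top"):
    p,d=bot.camera(n);f=dict(p=p,d=d)
    a=np.indices(d.shape);C=deproj(bot.get_calibration(n),np.c_[a[1].ravel(),a[0].ravel()],d.ravel())
    T=pose()[1]
    k=(np.hypot(C[:,0]-T[0],C[:,1]-T[1])<.09)&(C[:,2]>.10)&(C[:,2]<.30)&(d.ravel()>0)
    k&=np.hypot(C[:,0]-T[0],C[:,1]-T[1])<.07
    col=p.reshape(-1,3)[k];C=C[k];print(n,len(C),"zmin",C[:,2].min())
    if len(C)==0: continue
    for lo in np.arange(.12,.30,.02):
        m=(C[:,2]>=lo)&(C[:,2]<lo+.02)
        if m.sum()>3:print("%.2f"%lo,m.sum(),np.round(C[m].mean(0)-T,4),np.round(np.ptp(C[m],axis=0),3),col[m].mean(0).astype(int))
E
```

```text
time: 7.5
tool_pos: [0.3882, -0.3414, 0.3196]
ee_rot: [-0.0, 0.647, 0.762, 0.0]
wrist_force: [0.7, 0.2, -0.2]
width: 0.0148
gripper_force: 110.9
t 7.50 pos [ 0.3882 -0.3414  0.3196] psi 99.3 -> dx 35.16 dy 15.08 cm  F [ 0.7  0.2 -0.2] w 0.0148 g 111
side 585 zmin 0.12412327510918045
0.12 46 [-0.0059  0.0033 -0.1864] [0.016 0.012 0.015] [84 57 32]
0.14 70 [-0.0051  0.0036 -0.1693] [0.016 0.012 0.02 ] [81 54 31]
0.16 69 [-0.0052  0.0039 -0.1493] [0.016 0.012 0.019] [81 54 30]
0.18 65 [-0.0047  0.006  -0.1294] [0.015 0.008 0.019] [80 53 29]
0.20 82 [-0.0048  0.0067 -0.1097] [0.016 0.008 0.02 ] [81 54 30]
0.22 6 [-0.0042  0.0067 -0.0992] [0.011 0.002 0.001] [80 50 28]
0.24 23 [-0.0107  0.0482 -0.0621] [0.017 0.006 0.007] [97 26 20]
0.26 94 [-0.01    0.0488 -0.0502] [0.018 0.008 0.019] [97 19 16]
0.28 130 [-0.009  0.045 -0.029] [0.036 0.051 0.02 ] [96 24 21]
top 387 zmin 0.12965486360354025
0.12 20 [ 0.0002  0.0022 -0.1848] [0.014 0.006 0.01 ] [85 61 40]
0.14 29 [ 0.0011  0.0025 -0.1697] [0.015 0.01  0.019] [71 46 26]
0.16 34 [ 0.0011  0.0034 -0.1495] [0.014 0.008 0.019] [69 43 23]
0.18 28 [ 0.0042  0.0028 -0.1286] [0.013 0.014 0.019] [77 52 33]
0.20 30 [ 0.0058  0.0031 -0.1095] [0.009 0.015 0.02 ] [75 49 29]
0.22 23 [ 0.0072  0.0025 -0.0896] [0.007 0.016 0.018] [74 48 29]
0.24 16 [ 0.0063  0.0081 -0.0696] [0.023 0.053 0.018] [78 48 29]
0.26 104 [ 0.0009  0.0352 -0.0495] [0.025 0.054 0.02 ] [77 27 16]
0.28 103 [ 0.0006  0.0366 -0.0294] [0.029 0.044 0.02 ] [80 17 11]
```

The stem hangs vertical. The tip is 0.196 below the TCP and the shoulder 0.066 below it. I'm going over the pan to the gap between two beads at about -50°.

```bash
python3 -m handwheel '[[0,0,0,4.7,1],[0,0,0,4.6,1],[2.7,1.43,0,0,1],[2.7,1.43,0,0,1],[2.7,1.43,0,0,1],[2.7,1.43,0,0,1],[2.7,1.43,0,0,1],[2.7,1.43,0,0,1]]'
python3 -m handwheel '[[2.7,1.43,0,0,1],[2.7,1.43,0,0,1],[2.7,1.43,0,0,1],[2.7,1.43,0,0,1],[2.7,1.43,0,0,1],[2.7,1.43,0,0,1],[0,0,0,0,1],[0,0,0,0,1]]'
python3 - <<'E'
from h import *
go(.560,-.0165,.209)
p,d=bot.camera("side");np.savez("s5.npz",p=p,d=d)
T=pose()[1]
a=np.indices(d.shape);C=deproj(bot.get_calibration("side"),np.c_[a[1].ravel(),a[0].ravel()],d.ravel())
k=(np.hypot(C[:,0]-T[0],C[:,1]-T[1])<.04)&(C[:,2]>.09)&(C[:,2]<.24);C=C[k]
for lo in np.arange(.11,.24,.03):
    m=(C[:,2]>=lo)&(C[:,2]<lo+.03)
    if m.sum()>3:print("%.2f"%lo,m.sum(),np.round(C[m].mean(0)-T,4))
print(C[:,2].min()-T[2])
E
```

```text
time: 8.4
tool_pos: [0.4744, -0.1782, 0.3198]
ee_rot: [0.0, 0.707, 0.707, 0.0]
wrist_force: [-0.4, 0.2, -0.5]
width: 0.0144
gripper_force: 111.0
time: 9.2
tool_pos: [0.5597, -0.017, 0.3194]
ee_rot: [-0.0, 0.706, 0.708, -0.0]
wrist_force: [0.2, -0.2, -0.8]
width: 0.0148
gripper_force: 111.0
t 9.20 pos [ 0.5597 -0.017   0.3194] psi 90.1 -> dx 0.05 dy 0.03 cm dz 11.04 F [ 0.2 -0.2 -0.8] w 0.0148 g 111
0.11 43 [-0.0081  0.0036 -0.1861]
0.14 99 [-0.0072  0.0038 -0.1643]
0.17 110 [-0.0071  0.0046 -0.1331]
0.20 148 [-0.0063  0.0049 -0.1048]
0.23 41 [-0.0084  0.004  -0.0842]
-0.1936271313417987
```

```bash
python3 -m handwheel '[[-0.2,0.9,0,0,1],[0,0,2,0,1],[0,0,2,0,1],[0,0,2,0,1],[0,0,2,0,1],[0,0,1.5,0,1],[0,0,1,0,1],[0,0,0.5,0,1]]'
python3 - <<'E'
from h import *
go(.569,-.0195,.209)
p,d=bot.camera("side");cv2.imwrite("pics/s6.png",cv2.resize(p[130:400,270:470],None,fx=2.2,fy=2.2)[:,:,::-1])
E
```

```text
time: 10.05
tool_pos: [0.5684, -0.0197, 0.2086]
ee_rot: [-0.0, 0.707, 0.707, -0.0]
wrist_force: [-0.7, 0.2, -0.9]
width: 0.0148
gripper_force: 111.1
t 10.05 pos [ 0.5684 -0.0197  0.2086] psi 90.0 -> dx 0.02 dy 0.06 cm dz -0.04 F [-0.7  0.2 -0.9] w 0.0148 g 111
```

View pics/s6.png

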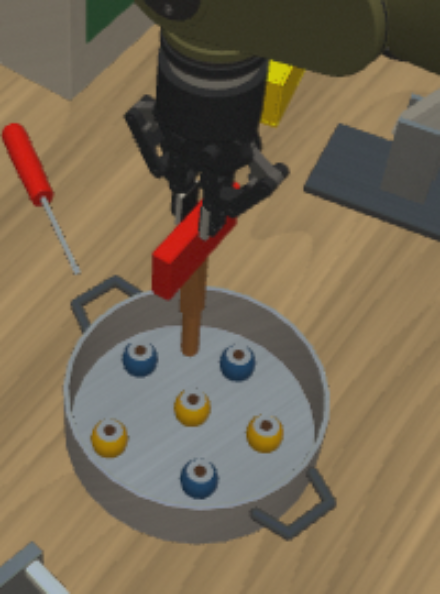

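The crop shows the tip at (190,352), standing between the two far blue beads. I'm starting the counter-clockwise sweep.

```bash
python3 -m handwheel '[[0.86,0.86,0,0,1],[1.0,0.7,0,0,1],[1.1,0.52,0,0,1],[1.18,0.32,0,0,1],[1.22,0.1,0,0,1],[1.22,-0.1,0,0,1],[1.18,-0.32,0,0,1],[1.1,-0.52,0,0,1]]'
python3 -m handwheel '[[1.0,-0.7,0,0,1],[0.86,-0.86,0,0,1],[0.7,-1.0,0,0,1],[0.52,-1.1,0,0,1],[0.32,-1.18,0,0,1],[0.1,-1.22,0,0,1],[-0.1,-1.22,0,0,1],[-0.32,-1.18,0,0,1]]'
python3 - <<'E'
from h import *
go(.569,-.0195,.209)
p,d=bot.camera("side");cv2.imwrite("pics/s7.png",cv2.resize(p[230:400,270:470],None,fx=2.5,fy=2.5)[:,:,::-1])
E
```

```text
time: 10.9
tool_pos: [0.584, 0.0706, 0.2096]
ee_rot: [0.0, 0.707, 0.707, 0.0]
wrist_force: [-0.4, -0.2, -0.8]
width: 0.0147
gripper_force: 111.0
time: 11.7
tool_pos: [0.4985, 0.1001, 0.2097]
ee_rot: [-0.0, 0.707, 0.707, 0.0]
wrist_force: [-0.3, -0.2, -0.2]
width: 0.0149
gripper_force: 111.1
t 11.70 pos [0.4985 0.1001 0.2097] psi 90.0 -> dx -11.96 dy 7.04 cm dz 0.07 F [-0.3 -0.2 -0.2] w 0.0149 g 111
```

View pics/s7.png

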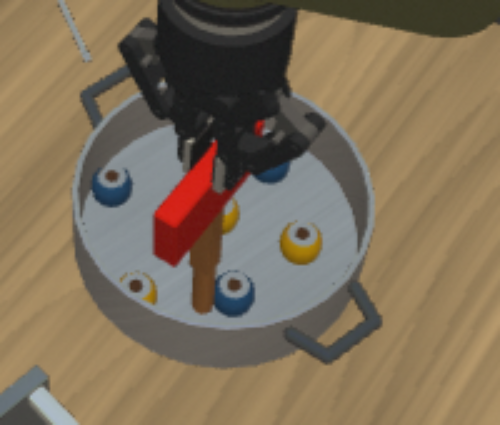

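The crop shows the tip at (203,305) next to a blue bead. It passed two beads, which slid out to the wall at (110,185) and (135,285). I'm continuing round, and from here I'll track the beads numerically in the side view.

```bash
cat >> h.py <<'E'
def sbeads(p,z=0.018):
    cal=bot.get_calibration("side");h=cv2.cvtColor(p,cv2.COLOR_RGB2HSV).astype(int);H,S,V=h[...,0],h[...,1],h[...,2]
    pm=np.zeros(H.shape,np.uint8);cv2.ellipse(pm,(359,316),(60,57),0,0,360,1,-1);out=[]
    for nm,mk in (("Y",(H>14)&(H<32)&(S>140)&(V>70)),("B",(H>98)&(H<120)&(S>95)&(V<140))):
        n,l,st,ce=cv2.connectedComponentsWithStats(cv2.morphologyEx((mk&(pm>0)).astype(np.uint8),cv2.MORPH_CLOSE,np.ones((5,5))))
        for i in range(1,n):
            if st[i,4]>25:out.append((nm,int(st[i,4]),ce[i].round(1).tolist(),np.round(cast(cal,ce[i],z)[0][:2],4).tolist()))
    return out
E
python3 -m handwheel '[[-0.52,-1.1,0,0,1],[-0.7,-1.0,0,0,1],[-0.86,-0.86,0,0,1],[-1.0,-0.7,0,0,1],[-1.1,-0.52,0,0,1],[-1.18,-0.32,0,0,1],[-1.22,-0.1,0,0,1],[-1.22,0.1,0,0,1]]'
python3 - <<'E'
from h import *
go(.569,-.0195,.209)
for b in sbeads(np.load("side0.npz")["p"]):print(b)
p,d=bot.camera("side");cv2.imwrite("pics/s8.png",p[:,:,::-1])
for b in sbeads(p):print(b)
E
```

```text
time: 12.55
tool_pos: [0.4546, 0.0208, 0.2096]
ee_rot: [0.0, 0.707, 0.707, 0.0]
wrist_force: [1.1, -0.8, -1.2]
width: 0.0148
gripper_force: 111.0
t 12.55 pos [0.4546 0.0208 0.2096] psi 90.0 -> dx -4.04 dy 11.44 cm dz 0.06 F [ 1.1 -0.8 -1.2] w 0.0148 g 111
('Y', 123, [356.4, 317.8], [0.5237, 0.0345])
('Y', 133, [389.0, 329.2], [0.4617, 0.0189])
('Y', 123, [319.0, 331.8], [0.5619, 0.1004])
('B', 108, [332.8, 295.3], [0.5884, 0.0197])
('B', 117, [376.9, 297.0], [0.5182, -0.0277])
('B', 129, [359.6, 350.2], [0.4811, 0.0874])
('Y', 123, [356.4, 317.8], [0.5237, 0.0345])
('B', 102, [375.8, 297.3], [0.5196, -0.026])
('B', 115, [314.1, 306.3], [0.6023, 0.0615])
('B', 90, [384.8, 326.2], [0.4713, 0.0182])
```

```bash
python3 -m handwheel '[[-1.18,0.32,0,0,1],[-1.1,0.52,0,0,1],[-1.0,0.7,0,0,1],[-0.86,0.86,0,0,1],[-0.7,1.0,0,0,1],[-0.52,1.1,0,0,1],[-0.32,1.18,0,0,1],[-0.1,1.22,0,0,1]]'
python3 -m handwheel '[[0.1,1.22,0,0,1],[0.32,1.18,0,0,1],[0.52,1.1,0,0,1],[0.7,1.0,0,0,1],[0,0,0,0,1],[0,0,0,0,1],[0,0,0,0,1],[0,0,0,0,1]]'
python3 - <<'E'
from h import *
go(.569,-.0195,.209)
p,d=bot.camera("side");cv2.imwrite("pics/s9.png",cv2.resize(p[220:400,270:470],None,fx=2.8,fy=2.8)[:,:,::-1])
for b in sbeads(p):print(b)
p,d=bot.camera("top");np.savez("t9.npz",p=p,d=d)
for z in(.03,):beads(dict(p=p,d=d),z)
E
```

```text
time: 13.4
tool_pos: [0.5246, -0.0352, 0.2095]
ee_rot: [-0.001, 0.707, 0.707, 0.001]
wrist_force: [-1.0, 3.2, -0.6]
width: 0.0145
gripper_force: 111.1
time: 14.2
tool_pos: [0.568, -0.0192, 0.2093]
ee_rot: [-0.0, 0.707, 0.707, -0.0]
wrist_force: [-3.0, 3.7, -2.4]
width: 0.0148
gripper_force: 111.0
t 14.20 pos [ 0.568  -0.0192  0.2093] psi 90.0 -> dx -0.03 dy 0.10 cm dz 0.03 F [-3.   3.7 -2.4] w 0.0148 g 111
('Y', 116, [376.2, 287.3], [0.5316, -0.0462])
('Y', 123, [356.4, 317.8], [0.5237, 0.0345])
('B', 48, [348.5, 282.4], [0.5815, -0.0233])
('B', 117, [314.2, 306.3], [0.6021, 0.0614])
('B', 119, [383.7, 321.7], [0.4781, 0.0112])
Y [290, 245, 63, 91, 2687] [316.  291.7] [0.5201 0.0178]
Y [265, 276, 14, 14, 74] [271.3 282.9] [0.5374 0.121 ]
Y [346, 281, 9, 11, 36] [351.2 286.6] [ 0.5339 -0.0626]
```

All five outer beads have moved 39 mm or more, so only the centre one is left. It lies straight between the tip and an empty area, so I'm pushing it there.

```bash
python3 -m handwheel '[[0.88,-0.66,0,0,1],[0.88,-0.66,0,0,1],[0.88,-0.66,0,0,1],[0.88,-0.66,0,0,1],[0.88,-0.66,0,0,1],[0.88,-0.66,0,0,1],[0.88,-0.66,0,0,1],[0.88,-0.66,0,0,1]]'
python3 - <<'E'
from h import *
go(.569,-.0195,.209)
p,d=bot.camera("side");cv2.imwrite("pics/s10.png",p[220:400,270:470,::-1])
for b in sbeads(p):print(b)
p,d=bot.camera("top");beads(dict(p=p,d=d),.03)
E
```

```text
time: 15.1
tool_pos: [0.5152, 0.0519, 0.2097]
ee_rot: [0.0, 0.707, 0.707, 0.0]
wrist_force: [0.4, -0.2, -0.6]
width: 0.015
gripper_force: 111.1
t 15.10 pos [0.5152 0.0519 0.2097] psi 90.0 -> dx -7.14 dy 5.37 cm dz 0.07 F [ 0.4 -0.2 -0.6] w 0.0150 g 111
('Y', 108, [376.7, 287.6], [0.5304, -0.046])
('Y', 124, [357.1, 341.6], [0.4943, 0.0756])
('B', 116, [314.1, 306.3], [0.6022, 0.0614])
('B', 121, [383.7, 321.7], [0.4781, 0.0112])
Y [265, 249, 90, 86, 4199] [305.6 283.9] [0.5372 0.0422]
```

```bash
python3 -m handwheel '[[0,0,1,0,1],[0,0,-2.5,0,1],[0,0,-3.2,0,1],[0,0,-3.2,0,1],[0,0,-3.2,0,1],[0,0,-3.2,0,1],[0,0,-1.2,5.6,1],[0,0,0,5.5,1]]' 
python3 - <<'E'
from h import *
go(.465,.300,.365)
p,d=bot.camera("side");np.savez("s11.npz",p=p,d=d)
for b in sbeads(p):print(b)
E
```

```text
time: 16.0
tool_pos: [0.5171, 0.0506, 0.3673]
ee_rot: [0.002, 0.773, 0.634, 0.002]
wrist_force: [-0.3, -0.2, -1.2]
width: 0.0147
gripper_force: 111.1
t 16.00 pos [0.5171 0.0506 0.3673] psi 78.7 -> dx 23.43 dy -10.01 cm dz 0.23 F [-0.3 -0.2 -1.2] w 0.0147 g 111
('Y', 116, [376.2, 287.3], [0.5316, -0.0462])
('Y', 125, [357.0, 342.9], [0.4932, 0.0779])
('B', 105, [352.5, 283.5], [0.5738, -0.0259])
('B', 116, [314.1, 306.3], [0.6022, 0.0614])
('B', 119, [383.7, 321.7], [0.4781, 0.0112])
```

All beads are well displaced. One row in that call went the wrong way, 1 cm down, so I'll check the stirrer's position in the grip over the fork.

```bash
python3 -m handwheel '[[2.6,-1.11,-0.2,0,1],[2.6,-1.11,0,0,1],[2.6,-1.11,0,0,1],[2.6,-1.11,0,0,1],[2.6,-1.11,0,0,1],[2.6,-1.11,0,0,1],[2.6,-1.11,0,0,1],[2.6,-1.11,0,0,1]]' 
python3 -m handwheel '[[1.3,-0.55,0,0,1],[1.3,-0.55,0,0,1],[0,0,0,0,1],[0,0,0,0,1],[0,0,0,0,1],[0,0,0,0,1],[0,0,0,0,1],[0,0,0,0,1]]' 
python3 - <<'E'
from h import *
go(.465,.300,.222)
T=pose()[1]
for n in("side","top"):
    p,d=bot.camera(n);cv2.imwrite(f"pics/f_{n}.png",p[:,:,::-1])
    a=np.indices(d.shape);C=deproj(bot.get_calibration(n),np.c_[a[1].ravel(),a[0].ravel()],d.ravel())
    r=np.hypot(C[:,0]-T[0],C[:,1]-T[1]);k=(r<.03)&(C[:,2]>.13)&(C[:,2]<.34)&(d.ravel()>0)
    c=p.reshape(-1,3).astype(int);br=k&(c[:,0]>c[:,2]*1.6);Q=C[br];print(n,len(Q),Q[:,2].min()-T[2] if len(Q) else 0)
    for lo in np.arange(-.21,-.03,.03):
        m=(Q[:,2]-T[2]>=lo)&(Q[:,2]-T[2]<lo+.03)
        if m.sum()>3:print("%.2f"%lo,m.sum(),np.round(Q[m].mean(0)-T,4))
    # prong tops near z=.15
    gm=(np.abs(C[:,2]-.15)<.008)&(np.hypot(C[:,0]-.465,C[:,1]-.30)<.09)&(d.ravel()>0)
    e=np.array([.193,.981]);x=np.array([.981,-.193]);q=(C[gm][:,:2]-[.465,.3]);u=q@x;w=q@e
    s=(np.abs(u)<.04);print("prong y hist",np.histogram(w[s],np.arange(-.05,.051,.01))[0],"x range",np.percentile(u,[2,98]) if len(u) else 0)
E
```

```text
time: 16.85
tool_pos: [0.4684, 0.2731, 0.3652]
ee_rot: [-0.0, 0.772, 0.636, -0.001]
wrist_force: [-0.1, 0.6, -0.0]
width: 0.0149
gripper_force: 111.0
time: 17.65
tool_pos: [0.4629, 0.2995, 0.3667]
ee_rot: [0.0, 0.772, 0.635, 0.0]
wrist_force: [-0.4, -0.3, -1.2]
width: 0.0142
gripper_force: 111.0
t 17.65 pos [0.4629 0.2995 0.3667] psi 78.9 -> dx 0.09 dy 0.20 cm dz 14.47 F [-0.4 -0.3 -1.2] w 0.0142 g 111
side 894 -0.1925405783905747
-0.21 38 [-0.0097  0.003  -0.1865]
-0.18 102 [-0.009   0.0037 -0.1653]
-0.15 127 [-0.0083  0.0035 -0.1334]
-0.12 171 [-0.008   0.0037 -0.1047]
-0.09 142 [-0.0095  0.0035 -0.0755]
-0.06 295 [-0.0088  0.0118 -0.047 ]
prong y hist [  0  14 230  54   0   0   0 344 184   0] x range [-0.05822076  0.055333  ]
top 46 -0.18171237569653495
-0.18 12 [ 0.0024 -0.0088 -0.1641]
-0.15 5 [ 0.0036 -0.0088 -0.1394]
-0.12 5 [ 0.0082 -0.0013 -0.0981]
-0.09 4 [ 0.0084 -0.0017 -0.0843]
-0.06 18 [ 0.007  -0.0177 -0.0449]
prong y hist [  0  79 195  11   0   0   1 152  25   0] x range [-0.05140975  0.06153601]
```

The prongs are centred on the measured middle and the stirrer hasn't shifted in the grip. I'm lowering the stem between the prongs.

```bash
python3 -m handwheel '[[0,0.2,1,0,1],[0,0,2,0,1],[0,0,2,0,1],[0,0,2,0,1],[0,0,2,0,1],[0,0,2,0,1],[0,0,2,0,1],[0,0,1,0,1]]' 
python3 -m handwheel '[[0,0,0.3,0,1],[0,0,0.2,0,1],[0,0,0.1,0,1],[0,0,0,0,1],[0,0,0,0,1],[0,0,0,0,1],[0,0,0,0,1],[0,0,0,0,1]]' 
python3 - <<'E'
from h import *
go(.465,.300,.215)
E
```

```text
time: 18.55
tool_pos: [0.4636, 0.2989, 0.2235]
ee_rot: [-0.0, 0.772, 0.636, -0.002]
wrist_force: [-0.5, -0.3, -1.8]
width: 0.0148
gripper_force: 111.0
time: 19.35
tool_pos: [0.4648, 0.2995, 0.2208]
ee_rot: [0.0, 0.772, 0.636, 0.0]
wrist_force: [0.8, -0.2, -1.5]
width: 0.0149
gripper_force: 111.0
t 19.35 pos [0.4648 0.2995 0.2208] psi 78.9 -> dx 0.05 dy 0.01 cm dz 0.58 F [ 0.8 -0.2 -1.5] w 0.0149 g 111
```

```bash
python3 -m handwheel '[[0,0,0.15,0,1],[0,0,0.1,0,1],[0,0,0.1,0,1],[0,0,0,0,1],[0,0,0,0,1],[0,0,0,0,1],[0,0,0,0,1],[0,0,0,0,1]]' 
python3 -m handwheel '[[0,0,0.1,0,1],[0,0,0.1,0,1],[0,0,0,0,1],[0,0,0,0,1],[0,0,0,0,1],[0,0,0,0,1],[0,0,0,0,1],[0,0,0,0,1]]' 

```

```text
time: 20.15
tool_pos: [0.4647, 0.2995, 0.2172]
ee_rot: [-0.0, 0.772, 0.636, 0.0]
wrist_force: [0.3, -0.4, -0.6]
width: 0.0145
gripper_force: 111.0
time: 20.95
tool_pos: [0.4647, 0.2995, 0.2152]
ee_rot: [0.0, 0.772, 0.636, 0.0]
wrist_force: [-0.6, 0.8, -1.0]
width: 0.0146
gripper_force: 111.0
```

```bash
python3 -m handwheel '[[0,0,0.1,0,1],[0,0,0.1,0,1],[0,0,0,0,1],[0,0,0,0,1],[0,0,0,0,1],[0,0,0,0,1],[0,0,0,0,1],[0,0,0,0,1]]' 
python3 -m handwheel '[[0,0,0.1,0,1],[0,0,0.05,0,1],[0,0,0,0,1],[0,0,0,0,1],[0,0,0,0,1],[0,0,0,0,1],[0,0,0,0,1],[0,0,0,0,1]]' 

```

```text
time: 21.75
tool_pos: [0.4649, 0.2995, 0.214]
ee_rot: [0.0, 0.772, 0.636, 0.0]
wrist_force: [-2.2, -2.3, 5.3]
width: 0.0145
gripper_force: 111.9
time: 22.55
tool_pos: [0.465, 0.2993, 0.2139]
ee_rot: [0.0, 0.772, 0.636, 0.0]
wrist_force: [-3.7, -4.7, 10.4]
width: 0.0142
gripper_force: 112.6
```

The handle is seated, with 10 N measured upward. I'm easing off, opening slowly and rising.

```bash
python3 -m handwheel '[[0,0,-0.15,0,1],[0,0,0,0,1],[0,0,0,0,0.78],[0,0,0,0,0.74],[0,0,0,0,0.7],[0,0,0,0,0.66],[0,0,0,0,0.5],[0,0,0,0,0.4]]' 20
python3 -m handwheel '[[0,0,0,0,0.2],[0,0,0,0,0],[0,0,0,0,0],[0,0,0,0,0],[0,0,-1.5,0,0],[0,0,-2.5,0,0],[0,0,-3,0,0],[0,0,-3,0,0]]'
python3 -m handwheel '[[0,0,-3,0,0],[0,-2,-3,0,0],[0,-4,0,0,0],[0,-4,0,0,0],[0,-4,0,0,0],[0,0,0,0,0],[0,0,0,0,0],[0,0,0,0,0]]'
python3 - <<'E'
from h import *
go(.465,.300)
for n in("side","top"):
    p,d=bot.camera(n);np.savez(f"end_{n}.npz",p=p,d=d);cv2.imwrite(f"pics/end_{n}.png",p[:,:,::-1])
    h=cv2.cvtColor(p,cv2.COLOR_RGB2HSV).astype(int)
    a=np.indices(d.shape);C=deproj(bot.get_calibration(n),np.c_[a[1].ravel(),a[0].ravel()],d.ravel())
    k=((h[...,0]<8)|(h[...,0]>172)).ravel()&(h[...,1]>150).ravel()&(d.ravel()>0)&(np.hypot(C[:,0]-.465,C[:,1]-.3)<.08)&(C[:,2]>.1)
    Q=C[k];print(n,len(Q),np.round(Q.mean(0),4),np.round(np.percentile(Q,1,axis=0),4),np.round(np.percentile(Q,99,axis=0),4))
    t=Q[Q[:,2]>.195];print("top face",len(t),np.round(t.mean(0),4) if len(t) else "")
    (print(*sbeads(p),sep="\n") if n=="side" else beads(dict(p=p,d=d),.03))
p=cv2.imread("pics/end_side.png");t=cv2.imread("pics/end_top.png")
cv2.imwrite("pics/endc.png",np.hstack([cv2.resize(p[230:480,190:440],(400,400)),cv2.resize(t[220:370,130:380],(400,400))]))
E
```

```text
time: 23.35
tool_pos: [0.4647, 0.2996, 0.213]
ee_rot: [-0.0, 0.772, 0.636, -0.0]
wrist_force: [0.5, 1.5, -0.4]
width: 0.0511
gripper_force: 0.0
time: 24.15
tool_pos: [0.4647, 0.2995, 0.3153]
ee_rot: [0.0, 0.772, 0.636, 0.0]
wrist_force: [0.3, 0.2, -0.3]
width: 0.0856
gripper_force: 0.0
time: 24.95
tool_pos: [0.3279, 0.3263, 0.3738]
ee_rot: [0.0, 0.772, 0.636, 0.0]
wrist_force: [-0.3, 0.0, 0.3]
width: 0.0853
gripper_force: 0.0
t 24.95 pos [0.3279 0.3263 0.3738] psi 78.9 -> dx 0.06 dy 13.96 cm  F [-0.3  0.   0.3] w 0.0853 g 0
side 1714 [0.4593 0.3045 0.1882] [0.4447 0.2539 0.1543] [0.4776 0.3496 0.2016]
top face 962 [0.462  0.3023 0.1987]
('B', 61, [349.4, 283.1], [0.579, -0.0231])
('B', 117, [314.2, 306.3], [0.6021, 0.0614])
top 549 [0.4658 0.2943 0.2004] [0.4502 0.2487 0.1742] [0.4812 0.3457 0.2042]
top face 507 [0.4662 0.2973 0.2018]
Y [265, 277, 14, 12, 71] [271.3 282.8] [0.5375 0.1209]
Y [340, 279, 15, 13, 78] [347.1 285.4] [ 0.5364 -0.0531]
Y [286, 295, 13, 13, 62] [292.6 301.4] [0.4967 0.0707]
B [333, 265, 11, 8, 21] [337.  270.1] [ 0.5708 -0.0292]
```

View pics/endc.png

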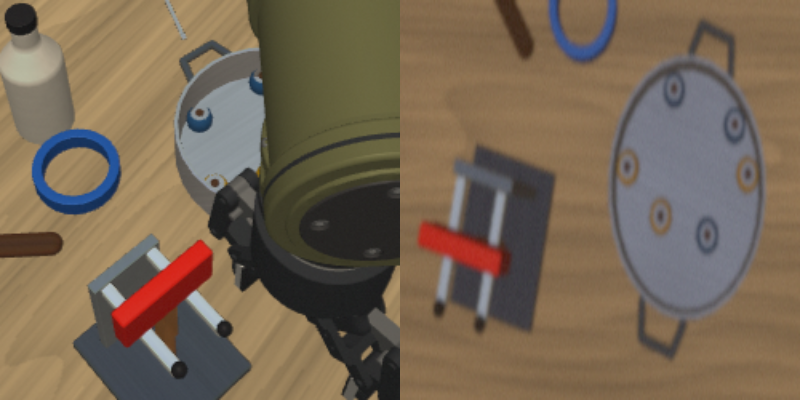

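The final view shows the handle level across both prongs, its top at z≈0.20 as expected, and all six beads in the pan. The hand is clear. I'm handing in.

```bash
python3 -c "
from workcell import bot
print(bot.close_job())"
```

```text
the job is handed in; nothing more can be done
None
```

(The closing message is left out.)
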